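Put the track kit away in its fitted trays

TASK

Put the four pieces of the track kit away: the grey rerailing ramp, the brown track-cleaning rubber, the round screw tin and the small paint pot each go into the plywood tray whose recess is cut for its outline, lying flat (tin and pot upright) on the floor of the recess, fully inside its rim. Leave the two batteries where they lie.

Things in the scene. Friction and masses are not known exactly. Their poses are not given: they have to be found in the camera images.
- ramp: The rerailing ramp: a grey plastic trough 34 wide (own x) x 100 long (own y) x 18 mm high, with two thin upright side walls along its length; may be gripped across the 34 mm. Lies flat. Origin: centre of the underside, z up.
- rubber: The track-cleaning rubber: a brown block 23 (own x) x 52 (own y) x 13 mm high, lying flat. Origin: centre of the underside, z up.
- tin: The screw tin: flat round tin 54 mm in diameter, 21 mm high, closed (the lid does not come off), standing upright. Origin: centre of the underside, z up.
- pot: The paint pot: small round enamel tinlet 32 mm in diameter, 28 mm high, standing upright. Origin: centre of the underside, z up.
- ramp_tray: Tray of the rerailing ramp, the longest one. Plain plywood block fixed to the worktop, 66 (own x) x 132 (own y) mm and 8 mm high, with one oblong 52 x 118 mm recess 5 mm deep (so its floor is 3 mm above the worktop and the rim 8 mm), lined with thin grey felt. Origin: centre of the underside, on the worktop; z up, long side along own y.
- rubber_tray: Tray of the rubber, the short oblong one. Plain plywood block fixed to the worktop, 54 (own x) x 84 (own y) mm and 8 mm high, with one oblong 40 x 69 mm recess 5 mm deep (so its floor is 3 mm above the worktop and the rim 8 mm), lined with thin grey felt. Origin: centre of the underside, on the worktop; z up, long side along own y.
- tin_tray: Tray of the screw tin, the one with the large round recess. Plain plywood block fixed to the worktop, 84 x 84 mm and 8 mm high, with one round 71 mm diameter recess 5 mm deep (so its floor is 3 mm above the worktop and the rim 8 mm), lined with thin grey felt. Origin: centre of the underside, on the worktop; z up.
- pot_tray: Tray of the paint pot, the one with the small round recess. Plain plywood block fixed to the worktop, 64 x 64 mm and 8 mm high, with one round 49 mm diameter recess 5 mm deep (so its floor is 3 mm above the worktop and the rim 8 mm), lined with thin grey felt. Origin: centre of the underside, on the worktop; z up.
- cell_dark: A loose battery, dark with a tan end, 14 x 50 (own y) x 14 mm, lying beside the pot's tray; a bystander, it stays. Origin: centre of the underside.
- cell_yellow: A loose battery, yellow with a tan end, 14 x 50 (own y) x 14 mm, lying about 50 mm from where the rubber starts; a bystander, it stays. Origin: centre of the underside.

How it is judged (in metres and radians):
At the end, for the whole second after the job is handed in: Ramp, rubber, tin and pot each lie in their own tray: centre within 14 mm of the tray's centre, underside within 2 mm of the recess floor (so not on the rim), tilted less than 0.1 rad, released and at rest; both batteries are within 30 mm of where they lay (horizontal distance between ramp and ramp_tray below 0.014 m and z of ramp in the frame of ramp_tray between 0.001 and 0.005 m and angle between each of ramp, tin, pot, rubber's own z axis and vertical below 0.1 rad and linear speed of each of ramp, tin, pot, rubber below 0.02 m/s and angular speed of each of ramp, tin, pot, rubber below 0.2 rad/s and horizontal distance between tin and tin_tray below 0.014 m and z of tin in the frame of tin_tray between 0.001 and 0.005 m and horizontal distance between pot and pot_tray below 0.014 m and z of pot in the frame of pot_tray between 0.001 and 0.005 m and horizontal distance between rubber and rubber_tray below 0.014 m and z of rubber in the frame of rubber_tray between 0.001 and 0.005 m and distance of each of cell_dark, cell_yellow from where it was at the start of the episode below 0.03 m); the robot touches nothing.
It fails at once if the dark battery is pushed or carried more than 30 mm away (distance of cell_dark from where it was at the start of the episode above 0.03 m).
It fails at once if the yellow battery is pushed or carried more than 30 mm away (distance of cell_yellow from where it was at the start of the episode above 0.03 m).
It also fails if it takes over 104 s, if anything falls off the work surface, if the arm or the gripper's body presses on something with over 40 N, if the wrist force passes 120 N, or if a joint passes its speed limit or range.

ROBOT

A 7-joint arm with a two-finger parallel gripper is mounted at the origin on a cart in front of the work surface, level with it; the furniture and walls round the work are solid. World frame = base frame: x ahead of the robot, y to its left, z up, the work surface at z = 0. Lengths are in m, angles in degrees, forces in N, time in s.
With the tool pointing down it reaches from about 0.425 to 0.875 m from the base axis. Payload 4.7 kg.
Tool frame: the origin (TCP) lies between the finger pads; the fingertips stand 8 mm ahead of it and the grasp point (between the pads) lies 11 mm behind it; z points along the fingers, y is the line along which they close (so a half turn about z gives the same grasp; the last joint's range is limited). The gripper opens to 87 mm and grips with 3 to 60 N. Pads are 19 mm wide; open, the fingers measure 117 mm over their backs; the gripper's body (75 mm by 190 mm) begins 51 mm behind the grasp point.
Start: joints at [65.036, 18.392, -4.016, 83.108, 1.295, 78.541, -3.26], TCP at [0.283, -0.585, 0.231] pointing down, gripper open.
Joint ranges: [-163.93, 163.93], [-17.29, 119.83], [-79.2, 71.16], [3.27, 140.29], [-89.18, 269.18], [5.43, 117.66], [-154.24, 154.24]. Speed limits (degrees/s): [147.25, 147.25, 180, 180, 180, 180, 180].

INTERFACE

Orientations are given as [roll, pitch, yaw] about the fixed x, y, z axes, in that order (R = Rz(yaw) Ry(pitch) Rx(roll)).
In Python, from cell import env, viewer gives the robot as it stands. The module is installed in compiled form; this text tells all that it offers.
- The arm moves only by the tool arm_command, never from a script. Its argument "series" is a list of rows, each a list of 2 entries, a list of its own where there are three numbers: the shift along the tool's x, y, z in mm, then the turn about the tool's z in rad. A call has exactly 5 rows; each row is the pose to reach, as a shift and turn from the pose commanded when the call began, along the tool's axes at that moment; what a row does not reach only later rows make up. A row lasts 1/10 s, in which the tool goes at most 50 mm and 8.59 degrees, less where a joint would pass 70% of its speed; a pose out of reach is approached as far as the arm can. A call with a gripper value outside its range is refused whole. "grip" is the gripper command: -1 is fully open, 1 is shut, values between are in proportion, set as the call begins (left out, the last holds). The fingers move at their own pace and stop on an object; "grip_force" is the grip in N (left out, the last holds). Time passes only in rows, so rows that repeat a pose let the fingers close, or fill a call up. It gives the time, the measured TCP pose, the force, the opening and the grip force at its end, in the units of the state.
- env.get_obs(): the state, without advancing time (a new reading comes with each control period).
- viewer.read_camera(name): name is "side" or "top"; returns (picture, depth): 384x512x3 uint8, blue, green, red; 384x512 float32, m along the optical axis (not along the pixel's ray), 0 where there is no reading.
- viewer.calibration(name): a dict with "K" (3x3 intrinsics, pixels), "dist" ([k1, k2, p1, p2, k3] as OpenCV has them; the pictures are not rectified), "T" (4x4, takes a point from camera to world coordinates). Camera axes: x right, y up, looking along -z (the intrinsics and any distortion apply to the point x, -y, -z); pixel columns grow to the right and rows downward; lengths in m; the calibration is good to about 2 mm. A picture is of the moment at which its call begins. calibration takes no time and is no camera call.
- env.sign_off(): hands the job in; it is judged then, once.
The state is a dict: "time_s": time; "qpos": joint angles; "joint_velocities": joint speeds; "effort": joint torques, N m; "tool_pos": TCP position; "tool_rot": TCP orientation; "force": force on the tool from outside, world axes, zero at the start; "wrist_torque": the same for the moment, N m; "grip_width": finger opening in m; "grasp_force": force on a finger pad.
Only numpy, scipy, OpenCV 4.12 (cv2) and the standard library are available. Lean on these libraries where they do the work, as an engineer would, in place of code of your own. Each camera call takes 0.05 s, during which the arm holds its last target. There are 200 camera calls.

## Working session

There is one attempt and no reset: what is moved stays moved. The work goes in short steps, Python scripts to look and compute and a tool call to move; the robot and the scene stay as the last step left them, time stands still between calls to the robot, and variables do not carry over. Pictures are saved under pics/ and viewed, at most 14 in all, crops included, and the job is handed in when it is done.

Besides the shell and the picture viewer there is one more tool, called as name(argument=value, ...), one argument or row to a line, values as JSON. arm_command: Moves the arm, as the interface text tells. Its arguments: {"type":"object","properties":{"series":{"type":"array"},"grip":{"type":"number"},"grip_force":{"type":"number"}},"required":["series"]}

```bash
mkdir -p pics
cat > h.py <<'E'
import numpy as np,cv2
from cell import env,viewer
def look(n,tag):
    im,d=viewer.read_camera(n); cv2.imwrite(f'pics/{tag}.png',im); np.save(f'pics/{tag}.npy',d); return im,d
def world(n,d):
    c=viewer.calibration(n);K=np.array(c['K']);D=np.array(c['dist']);T=np.array(c['T'])
    v,u=np.mgrid[0:384,0:512]
    p=cv2.undistortPoints(np.stack([u,v],-1).reshape(-1,1,2).astype(np.float64),K,D).reshape(384,512,2)
    P=np.stack([p[...,0]*d,-p[...,1]*d,-d],-1)
    return P@T[:3,:3].T+T[:3,3]
E
python3 - <<'E'
from h import *
for n in('top','side'):
    im,d=look(n,n+'0'); print(n,viewer.calibration(n)); P=world(n,d); print(P[200,256],P[100,100],P[300,400])
o=env.get_obs();print({k:np.round(v,3) for k,v in o.items()})
E
```

```text
top {'K': array([[371.34424841,   0.        , 254.28650138],
       [  0.        , 371.34424841, 185.46560675],
       [  0.        ,   0.        ,   1.        ]]), 'dist': array([-0.11174244,  0.        ,  0.        ,  0.        ,  0.        ]), 'T': array([[-0.01713855,  0.98710286, -0.15916725,  0.30970534],
       [-0.9995309 , -0.02095571, -0.02233457, -0.01218759],
       [-0.02538198,  0.1587098 ,  0.98699896,  1.04006619],
       [ 0.        ,  0.        ,  0.        ,  1.        ]])}
[ 4.35863294e-01  7.23365714e-03 -3.67402441e-04] [0.73381241 0.45873524 0.04454818] [ 0.01314109 -0.7011458  -0.88397105]
side {'K': array([[444.5138721 ,   0.        , 251.58506303],
       [  0.        , 444.5138721 , 194.33552537],
       [  0.        ,   0.        ,   1.        ]]), 'dist': array([0.00985415, 0.        , 0.        , 0.        , 0.        ]), 'T': array([[ 0.99049108,  0.06854651, -0.1192845 ,  0.34685154],
       [-0.13682022,  0.58160286, -0.80188425, -0.88518696],
       [ 0.01440984,  0.81057973,  0.58545099,  0.66925643],
       [ 0.        ,  0.        ,  0.        ,  1.        ]])}
[ 4.90999467e-01  6.25152567e-03 -2.23482105e-04] [ 0.28975609 -0.61246215  0.55176723] [ 0.69921312 -0.38227979  0.04046445]
{'time_s': np.float64(0.1), 'qpos': array([65.034, 18.435, -4.017, 83.171,  1.295, 78.542, -3.26 ]), 'joint_velocities': array([-0.006, -0.117,  0.008, -0.12 , -0.072,  0.042, -0.163]), 'effort': array([ 0.0000e+00, -4.9257e+01, -4.0600e-01, -3.1340e+01, -6.4000e-02,
        4.0000e-02,  0.0000e+00]), 'tool_pos': array([ 0.282, -0.585,  0.23 ]), 'tool_rot': array([-1.79897e+02,  5.00000e-03,  2.57760e+01]), 'force': array([ 0.513, -0.691,  0.184]), 'wrist_torque': array([ 0.045,  0.036, -0.03 ]), 'grasp_force': np.float64(0.0), 'grip_width': np.float64(0.087)}
```

View pics/top0.png

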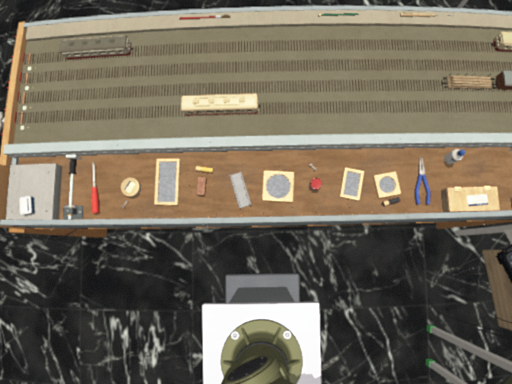

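View pics/side0.png

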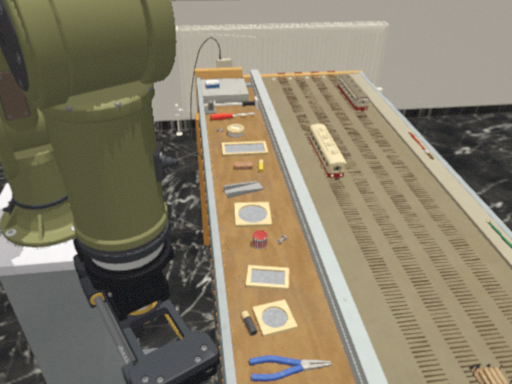

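Run:
```python
from h import *
im=cv2.imread('pics/top0.png');d=np.load('pics/top0.npy');P=world('top',d)
a=cv2.resize(im[145:225,105:265],None,fx=5,fy=3.7*5/3.7,interpolation=cv2.INTER_CUBIC)[:,:800]
b=cv2.resize(im[145:225,260:420],None,fx=5,fy=5,interpolation=cv2.INTER_CUBIC)
big=np.vstack([a,b]); big=cv2.resize(big,(600,600)) if 0 else cv2.resize(big,(600,600))
cv2.imwrite('pics/crop.png',big)
# x profile at a free column
for c in (148,222,300): print([(r,np.round(P[r,c],3).tolist()) for r in range(136,226,6)])
# height map: connected components above 5mm within strip
Z=P[...,2]; m=((Z>0.0045)&(Z<0.06)&(P[...,0]>0.38)&(P[...,0]<0.56)).astype(np.uint8)
n,l,s,c=cv2.connectedComponentsWithStats(m)
for i in range(1,n):
    if s[i,4]>12:
        q=P[l==i]; r=cv2.minAreaRect((q[:,:2]*1000).astype(np.float32))
        print(s[i],np.round(c[i],1),'med',np.round(np.median(q,0),3),'rect',np.round(r[0],1),np.round(r[1],1),round(r[2],1),'zmax',q[:,2].max().round(3))
```

```text
[(136, [0.619, 0.31, 0.042]), (142, [0.593, 0.299, 0.071]), (148, [0.577, 0.3, 0.069]), (154, [0.577, 0.321, 0.002]), (160, [0.559, 0.32, 0.002]), (166, [0.541, 0.319, 0.004]), (172, [0.523, 0.319, 0.002]), (178, [0.506, 0.319, -0.001]), (184, [0.487, 0.317, 0.005]), (190, [0.47, 0.317, 0.003]), (196, [0.453, 0.317, 0.001]), (202, [0.436, 0.316, 0.002]), (208, [0.418, 0.315, 0.006]), (214, [0.401, 0.316, 0.001]), (220, [0.381, 0.302, 0.043])]
[(136, [0.613, 0.098, 0.042]), (142, [0.588, 0.095, 0.069]), (148, [0.577, 0.098, 0.046]), (154, [0.572, 0.103, -0.001]), (160, [0.553, 0.103, 0.003]), (166, [0.536, 0.103, 0.002]), (172, [0.517, 0.103, 0.005]), (178, [0.501, 0.103, -0.002]), (184, [0.483, 0.103, 0.004]), (190, [0.466, 0.103, 0.004]), (196, [0.449, 0.103, 0.002]), (202, [0.432, 0.103, 0.004]), (208, [0.415, 0.104, -0.0]), (214, [0.398, 0.104, -0.001]), (220, [0.378, 0.099, 0.042])]
[(136, [0.599, -0.116, 0.07]), (142, [0.584, -0.116, 0.065]), (148, [0.575, -0.119, 0.034]), (154, [0.566, -0.122, 0.001]), (160, [0.548, -0.121, 0.004]), (166, [0.531, -0.12, 0.001]), (172, [0.513, -
[... 1222 characters left out ...]
52.6] [102.6  39.6] 14.4 zmax 0.025
[374 172  28  26 440] [386.5 184.5] med [ 0.47  -0.363  0.008] rect [ 472.1 -362.8] [71.7 71.5] 11.1 zmax 0.015
[121 177  20  20 300] [130.5 186.9] med [0.477 0.361 0.023] rect [480.2 364.1] [53.9 57.6] 71.3 zmax 0.03
[196 176  12  20 170] [201.  185.7] med [0.477 0.161 0.014] rect [479.6 161.1] [55.7 31.5] 0.4 zmax 0.019
[310 177  13  14 130] [315.7 183.7] med [ 0.473 -0.159  0.028] rect [ 477.  -161.2] [37.5 35.3] 7.2 zmax 0.034
[ 385  185  127   31 1641] [465.8 201.2] med [ 0.413 -0.582  0.042] rect [ 422.  -525.7] [ 84.1 369.6] 0.1 zmax 0.049
[382 197  18  10  94] [390.6 201.3] med [ 0.423 -0.37   0.014] rect [ 422.5 -370.4] [15.1 50.7] 16.5 zmax 0.019
```

View pics/crop.png

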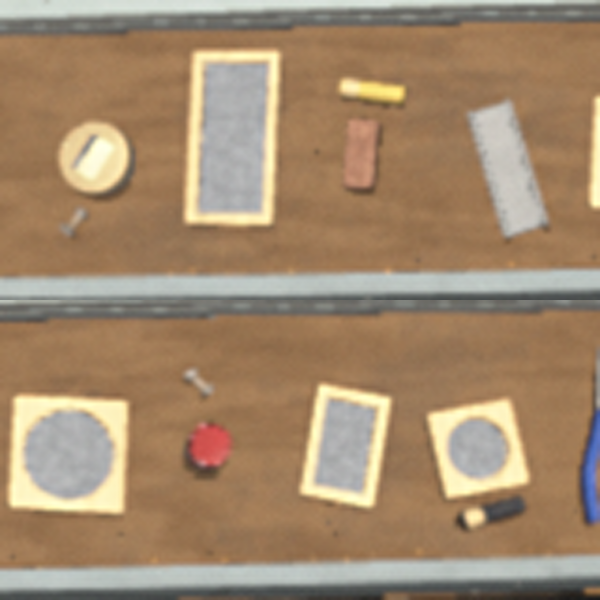

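```bash
cat >> h.py <<'E'
B={'pot':(309,176,324,192,.028),'rubber':(194,175,208,197,.013),'ramp':(228,170,254,211,.018),'tin':(119,175,142,198,.021),
'pot_tray':(373,170,403,200,.008),'rubber_tray':(338,164,366,202,.008),'tin_tray':(260,168,297,204,.008),'ramp_tray':(152,156,182,207,.008),
'cy':(194,163,214,174,.014),'cd':(380,195,400,207,.014)}
def plane(uv,z,n='top'):
    c=viewer.calibration(n);K=np.array(c['K']);D=np.array(c['dist']);T=np.array(c['T'])
    p=cv2.undistortPoints(np.asarray(uv,float).reshape(-1,1,2),K,D).reshape(-1,2)
    r=np.c_[p[:,0],-p[:,1],-np.ones(len(p))]@T[:3,:3].T
    return T[:3,3]+r*((z-T[2,3])/r[:,2])[:,None]
def find(im,k,b=None):
    x0,y0,x1,y1,z=b or B[k]; s=4
    L=cv2.cvtColor(im,cv2.COLOR_BGR2LAB).astype(np.float32)
    w=np.median(L[155:212,110:410].reshape(-1,3),0)
    c=cv2.resize(L[y0:y1,x0:x1],None,fx=s,fy=s,interpolation=cv2.INTER_CUBIC)
    dl=c-w; t=((np.abs(dl[...,1:]).sum(-1)>9)|(dl[...,0]>30)).astype(np.uint8)
    n,l,st,_=cv2.connectedComponentsWithStats(t); i=1+np.argmax(st[1:,4]); v,u=np.nonzero(l==i)
    p=plane(np.c_[(u+.5)/s-.5+x0,(v+.5)/s-.5+y0],z)[:,:2]*1000
    r=cv2.minAreaRect(p.astype(np.float32)); a=r[2]; w_,h_=r[1]
    if w_<h_: a-=90
    a=(a+90)%180-90
    print(k,'mean',p.mean(0).round(1),'rect',np.round(r[0],1),np.round(sorted(r[1]),1),'long axis deg from x',round(a,1))
E
python3 - <<'E'
from h import *
im=cv2.imread('pics/top0.png')
for k in B: find(im,k)
E
```

```text
pot mean [ 473.1 -156.8] rect [ 473.4 -156.2] [34.1 41.4] long axis deg from x -40.1
rubber mean [476.8 161. ] rect [475.8 161.7] [23.9 56.2] long axis deg from x -5.6
ramp mean [463.9  51.3] rect [464.1  51.1] [ 39.  103.2] long axis deg from x 16.5
tin mean [476.9 362.4] rect [477.1 361.9] [54.3 63.2] long axis deg from x 58.5
pot_tray mean [ 472.3 -365.5] rect [ 472.3 -365.7] [68.3 68.9] long axis deg from x 9.3
rubber_tray mean [ 476.3 -264. ] rect [ 476.6 -263.9] [58.6 88.5] long axis deg from x -12.9
tin_tray mean [474.4 -54.9] rect [474.9 -54.9] [88.  88.8] long axis deg from x 85.5
ramp_tray mean [494.2 261.8] rect [494.7 262.1] [ 70.4 136.3] long axis deg from x -1.4
cy mean [526.3 152.7] rect [526.4 153.5] [15.7 51.7] long axis deg from x 81.0
cd mean [ 422.4 -369.9] rect [ 422.  -369.1] [16.4 56.8] long axis deg from x -74.9
```

arm_command(
  series=[
    [[0,0,0],0.15],
    [[0,0,0],0.3],
    [[0,0,0],0.45],
    [[0,0,0],0.45],
    [[0,0,0],0.45],
  ],
  grip=-1,
  grip_force=20,
)

```text
time_s: 0.6
tool_pos: [0.2825, -0.5852, 0.2302]
tool_rot: [-180.0, 0.0, 0.2]
force: [-0.0, 0.2, -0.5]
grip_width: 0.0871
grasp_force: 0.0
```

arm_command(
  series=[
    [[19,-43,0],0],
    [[38,-86,0],0],
    [[57,-129,0],0],
    [[77,-171,0],0],
    [[96,-214,0],0],
  ],
)

```text
time_s: 1.1
tool_pos: [0.3792, -0.3696, 0.2306]
tool_rot: [180.0, -0.0, 0.2]
force: [1.1, -0.3, -0.7]
grip_width: 0.0873
grasp_force: 0.0
```

arm_command(
  series=[
    [[19,-43,20],0],
    [[38,-86,40],0],
    [[57,-129,60],0],
    [[77,-171,80],0],
    [[96,-214,100],0],
  ],
)

```text
time_s: 1.6
tool_pos: [0.4733, -0.16, 0.1321]
tool_rot: [180.0, -0.0, 0.2]
force: [0.7, -0.2, -0.5]
grip_width: 0.0871
grasp_force: 0.0
```

arm_command(
  series=[
    [[0,0,15],0],
    [[0,0,30],0],
    [[0,0,30],0],
    [[0,0,30],0],
    [[0,0,30],0],
  ],
)

```text
time_s: 2.1
tool_pos: [0.4734, -0.1622, 0.1035]
tool_rot: [180.0, -0.1, -0.0]
force: [-0.3, -0.5, -1.1]
grip_width: 0.0872
grasp_force: 0.0
```

Run:
```python
from h import *
im,d=look('side','s1'); print(env.get_obs()['tool_pos'],env.get_obs()['tool_rot'])
cv2.imwrite('pics/s1c.png',cv2.resize(im[150:330,190:360],None,fx=3,fy=3))
```

```text
[ 0.4734099  -0.16222902  0.10353132] [ 1.79953498e+02 -9.40178667e-02 -1.90369842e-02]
```

View pics/s1c.png

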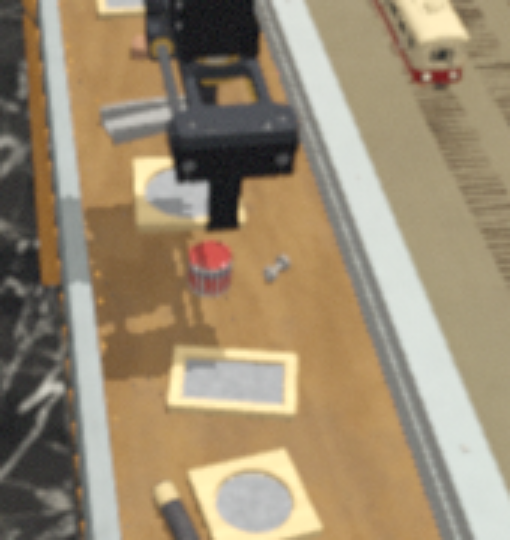

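arm_command(
  series=[
    [[1,-4,22],0],
    [[1,-4,44],0],
    [[1,-4,66],0],
    [[1,-4,90],0],
    [[1,-4,90],0],
  ],
)

```text
time_s: 2.65
tool_pos: [0.4716, -0.1573, 0.0105]
tool_rot: [-179.9, 0.3, -0.0]
force: [-0.9, 0.1, -0.5]
grip_width: 0.0873
grasp_force: 0.0
```

arm_command(
  series=[
    [[0,0,0],0],
    [[0,0,0],0],
    [[0,0,0],0],
    [[0,0,0],0],
    [[0,0,0],0],
  ],
  grip=1,
  grip_force=20,
)

```text
time_s: 3.15
tool_pos: [0.4742, -0.1578, 0.0131]
tool_rot: [180.0, -0.1, -0.0]
force: [-0.2, -0.8, -0.3]
grip_width: 0.0549
grasp_force: 0.0
```

arm_command(
  series=[
    [[0,0,0],0],
    [[0,0,0],0],
    [[0,0,-10],0],
    [[0,0,-35],0],
    [[0,0,-60],0],
  ],
)

```text
time_s: 3.65
tool_pos: [0.4734, -0.1573, 0.0733]
tool_rot: [-180.0, 0.1, 0.0]
force: [0.4, -0.2, 0.6]
grip_width: 0.0314
grasp_force: 20.0
```

arm_command(
  series=[
    [[0,42,0],0],
    [[0,84,0],0],
    [[-1,126,0],0],
    [[-1,168,0],0],
    [[-1,208,0],0],
  ],
)

```text
time_s: 4.15
tool_pos: [0.4726, -0.3676, 0.0733]
tool_rot: [180.0, -0.0, -0.0]
force: [0.8, -1.4, 0.6]
grip_width: 0.0313
grasp_force: 20.0
```

arm_command(
  series=[
    [[0,0,0],0],
    [[0,0,0],0],
    [[0,0,0],0],
    [[0,0,0],0],
    [[0,0,0],0],
  ],
)

```text
time_s: 4.65
tool_pos: [0.4732, -0.3643, 0.0727]
tool_rot: [-180.0, -0.0, 0.1]
force: [0.6, 0.2, -0.3]
grip_width: 0.0313
grasp_force: 20.0
```

Run:
```python
from h import *
im,d=look('side','s2')
cv2.imwrite('pics/s2c.png',cv2.resize(im[200:384,190:360],None,fx=3,fy=3))
```

```text
(no output)
```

View pics/s2c.png

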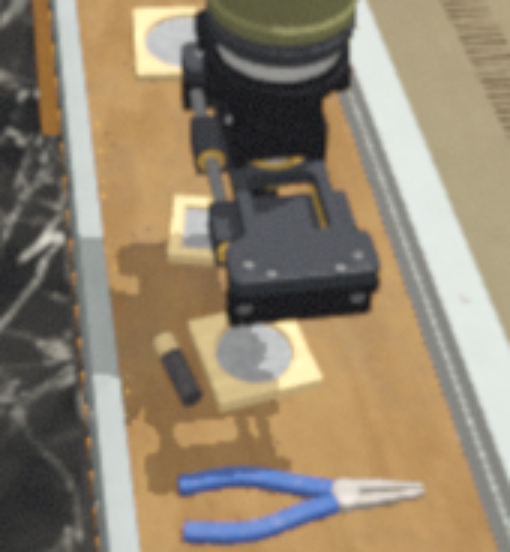

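arm_command(
  series=[
    [[0,0,12],0],
    [[0,0,24],0],
    [[0,0,36],0],
    [[0,0,42],0],
    [[0,0,42],0],
  ],
)

```text
time_s: 5.2
tool_pos: [0.4717, -0.3649, 0.0286]
tool_rot: [-179.9, 0.1, -0.0]
force: [0.4, 0.5, -0.1]
grip_width: 0.0312
grasp_force: 20.0
```

arm_command(
  series=[
    [[0,0,1],0],
    [[0,0,2],0],
    [[0,0,4],0],
    [[0,0,5],0],
    [[0,0,5],0],
  ],
)

```text
time_s: 5.7
tool_pos: [0.4727, -0.3656, 0.0255]
tool_rot: [180.0, 0.0, -0.0]
force: [-0.6, 0.1, 0.0]
grip_width: 0.0312
grasp_force: 20.0
```

arm_command(
  series=[
    [[0,0,1],0],
    [[0,0,2],0],
    [[0,0,3],0],
    [[0,0,3],0],
    [[0,0,3],0],
  ],
)

```text
time_s: 6.2
tool_pos: [0.4728, -0.3656, 0.0227]
tool_rot: [180.0, -0.0, -0.0]
force: [-0.6, 0.7, 2.3]
grip_width: 0.031
grasp_force: 20.0
```

Run:
```python
from h import *
im,d=look('side','s3');o=env.get_obs();print(o['tool_pos'],o['force'])
cv2.imwrite('pics/s3c.png',cv2.resize(im[230:384,210:340],None,fx=3,fy=3))
```

```text
[ 0.47280567 -0.36565612  0.02266985] [-0.6401846   0.22410277  0.99848521]
```

View pics/s3c.png

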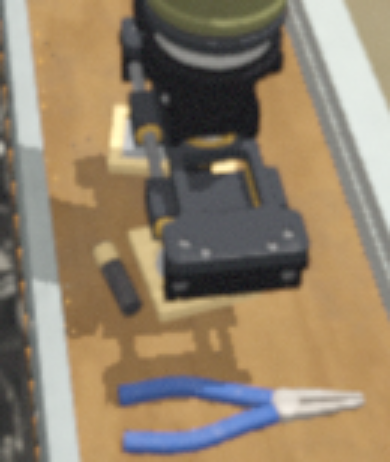

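arm_command(
  series=[
    [[0,0,1],0],
    [[0,0,1],0],
    [[0,0,2],0],
    [[0,0,2],0],
    [[0,0,2],0],
  ],
)

```text
time_s: 6.75
tool_pos: [0.4729, -0.3657, 0.0226]
tool_rot: [180.0, 0.0, -0.0]
force: [-4.8, 2.8, 13.0]
grip_width: 0.0313
grasp_force: 20.0
```

arm_command(
  series=[
    [[0,0,-2],0],
    [[0,0,-2],0],
    [[0,0,-2],0],
    [[0,0,-2],0],
    [[0,0,-2],0],
  ],
  grip=-0.3,
)

```text
time_s: 7.25
tool_pos: [0.4726, -0.3655, 0.0221]
tool_rot: [-180.0, 0.0, -0.0]
force: [-0.7, -0.5, 0.1]
grip_width: 0.0557
grasp_force: 0.0
```

arm_command(
  series=[
    [[0,0,-30],0],
    [[0,0,-70],0],
    [[0,0,-110],0],
    [[0,-40,-120],0],
    [[0,-80,-120],0],
  ],
  grip=-1,
)

```text
time_s: 7.75
tool_pos: [0.4741, -0.2866, 0.1453]
tool_rot: [179.8, -0.3, -0.2]
force: [1.1, 1.4, -1.0]
grip_width: 0.0844
grasp_force: 0.0
```

arm_command(
  series=[
    [[1,-45,0],0],
    [[2,-90,0],0],
    [[2,-135,0],0],
    [[2,-180,0],0],
    [[2,-225,0],0],
  ],
)

```text
time_s: 8.25
tool_pos: [0.4746, -0.0589, 0.1426]
tool_rot: [180.0, -0.0, -0.0]
force: [1.0, 0.3, 0.7]
grip_width: 0.0869
grasp_force: 0.0
```

arm_command(
  series=[
    [[1,-45,0],0],
    [[1,-90,0],0],
    [[1,-135,0],0],
    [[2,-180,0],0],
    [[2,-220,0],0],
  ],
)

```text
time_s: 8.75
tool_pos: [0.4766, 0.1617, 0.1427]
tool_rot: [-180.0, -0.0, 0.0]
force: [0.2, 0.4, 0.5]
grip_width: 0.0872
grasp_force: 0.0
```

arm_command(
  series=[
    [[0,0,0],0.08],
    [[0,0,0],0.08],
    [[0,0,0],0.08],
    [[0,0,0],0.08],
    [[0,0,0],0.08],
  ],
)

```text
time_s: 9.25
tool_pos: [0.4771, 0.1583, 0.1424]
tool_rot: [180.0, -0.0, -4.7]
force: [1.3, 0.3, 0.1]
grip_width: 0.0869
grasp_force: 0.0
```

Run:
```python
from h import *
im,d=look('top','t4')
P=world('top',d); q=P[176:194,378:396]; print('pot z',np.median(q[q[...,2]>.02],0),q[...,2].max())
find(im,'pot',(380,177,396,193,.031))
a=cv2.resize(im[150:220,180:300],None,fx=5,fy=5);b=cv2.resize(im[150:220,300:420],None,fx=5,fy=5)
cv2.imwrite('pics/t4c.png',cv2.resize(np.vstack([a,b]),(500,583)))
```

```text
pot z [ 0.47542949 -0.36269907  0.03213945] 0.03614839299586259
pot mean [ 467.3 -358.4] rect [ 467.4 -358.6] [44.3 46.9] long axis deg from x 88.7
```

View pics/t4c.png

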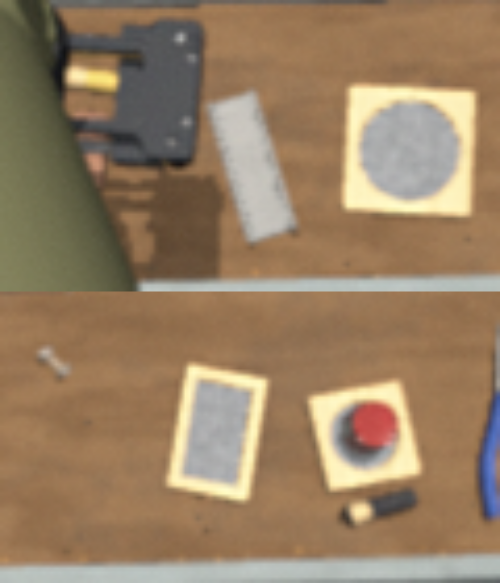

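arm_command(
  series=[
    [[-2,-3,30],0],
    [[-2,-3,60],0],
    [[-2,-3,95],0],
    [[-2,-3,120],0],
    [[-2,-3,131],0],
  ],
  grip=-0.1,
)

```text
time_s: 9.8
tool_pos: [0.4735, 0.1615, 0.0092]
tool_rot: [179.9, 0.2, -4.6]
force: [0.7, 0.4, 0.3]
grip_width: 0.0548
grasp_force: 0.0
```

arm_command(
  series=[
    [[0,0,0],0],
    [[0,0,0],0],
    [[0,0,0],0],
    [[0,0,0],0],
    [[0,0,0],0],
  ],
)

```text
time_s: 10.3
tool_pos: [0.4757, 0.1625, 0.0122]
tool_rot: [180.0, -0.1, -4.6]
force: [0.4, -0.6, 0.4]
grip_width: 0.0481
grasp_force: 0.0
```

arm_command(
  series=[
    [[0,0,0],0],
    [[0,0,0],0],
    [[0,0,0],0],
    [[0,0,0],0],
    [[0,0,0],0],
  ],
  grip=1,
)

```text
time_s: 10.8
tool_pos: [0.4751, 0.1625, 0.0115]
tool_rot: [180.0, 0.0, -4.6]
force: [-0.7, -0.6, 0.6]
grip_width: 0.0224
grasp_force: 20.0
```

arm_command(
  series=[
    [[0,0,0],0],
    [[0,0,0],0],
    [[0,0,0],0],
    [[0,0,0],0],
    [[0,0,0],0],
  ],
)

```text
time_s: 11.3
tool_pos: [0.4751, 0.1625, 0.0115]
tool_rot: [180.0, 0.0, -4.6]
force: [0.0, 0.0, 0.4]
grip_width: 0.0232
grasp_force: 20.0
```

arm_command(
  series=[
    [[0,0,-20],0],
    [[0,0,-45],0],
    [[0,0,-60],0],
    [[3,40,-60],0],
    [[7,83,-60],0],
  ],
)

```text
time_s: 11.8
tool_pos: [0.4759, 0.0799, 0.0723]
tool_rot: [-180.0, -0.1, -4.3]
force: [1.1, -0.0, -0.6]
grip_width: 0.0226
grasp_force: 20.0
```

arm_command(
  series=[
    [[4,46,0],0],
    [[7,92,0],0],
    [[11,138,0],0],
    [[15,182,0],0],
    [[18,226,0],0],
  ],
)

```text
time_s: 12.3
tool_pos: [0.4751, -0.1495, 0.0717]
tool_rot: [180.0, -0.0, -4.6]
force: [0.9, -0.9, -0.4]
grip_width: 0.0226
grasp_force: 20.0
```

arm_command(
  series=[
    [[3,40,0],0],
    [[6,80,0],0],
    [[9,116,0],0],
    [[9,116,0],0.08],
    [[9,116,0],0.145],
  ],
)

```text
time_s: 12.8
tool_pos: [0.4744, -0.2656, 0.0712]
tool_rot: [-180.0, 0.0, -13.3]
force: [-0.3, 1.1, -1.0]
grip_width: 0.0227
grasp_force: 20.0
```

arm_command(
  series=[
    [[0,0,0],0],
    [[0,0,0],0],
    [[0,0,0],0],
    [[0,0,0],0],
    [[0,0,0],0],
  ],
)

```text
time_s: 13.3
tool_pos: [0.475, -0.2637, 0.0716]
tool_rot: [180.0, -0.0, -12.9]
force: [-0.1, 0.6, -0.6]
grip_width: 0.0227
grasp_force: 20.0
```

arm_command(
  series=[
    [[0,0,15],0],
    [[0,0,30],0],
    [[0,0,42],0],
    [[0,0,48],0],
    [[0,0,51],0],
  ],
)

```text
time_s: 13.8
tool_pos: [0.4742, -0.2634, 0.0191]
tool_rot: [-180.0, 0.1, -12.9]
force: [1.2, 0.7, -0.4]
grip_width: 0.0225
grasp_force: 20.0
```

arm_command(
  series=[
    [[0,0,1],0],
    [[0,0,2],0],
    [[0,0,3],0],
    [[0,0,3],0],
    [[0,0,3],0],
  ],
)

```text
time_s: 14.3
tool_pos: [0.4751, -0.2639, 0.0178]
tool_rot: [180.0, -0.0, -12.9]
force: [-0.1, 0.2, 0.1]
grip_width: 0.0227
grasp_force: 20.0
```

arm_command(
  series=[
    [[0,0,0],0],
    [[0,0,0],0],
    [[0,0,0],0],
    [[0,0,0],0],
    [[0,0,0],0],
  ],
  grip=-0.1,
)

```text
time_s: 14.8
tool_pos: [0.475, -0.2639, 0.0175]
tool_rot: [180.0, -0.0, -12.9]
force: [0.2, -0.2, -0.5]
grip_width: 0.0467
grasp_force: 0.0
```

arm_command(
  series=[
    [[0,0,-30],0],
    [[0,0,-70],0],
    [[0,0,-110],0],
    [[0,0,-120],0],
    [[0,0,-120],0],
  ],
)

```text
time_s: 15.3
tool_pos: [0.4762, -0.2645, 0.1396]
tool_rot: [179.9, -0.2, -12.9]
force: [-0.2, -0.5, -0.3]
grip_width: 0.0481
grasp_force: 0.0
```

arm_command(
  series=[
    [[0,0,0],-0.13],
    [[0,0,0],-0.26],
    [[0,0,0],-0.39],
    [[0,0,0],-0.496],
    [[0,0,0],-0.496],
  ],
)

```text
time_s: 15.8
tool_pos: [0.4737, -0.2632, 0.1353]
tool_rot: [-179.8, 0.1, 15.5]
force: [-0.3, 1.1, 0.6]
grip_width: 0.048
grasp_force: 0.0
```

arm_command(
  series=[
    [[10,-42,0],0],
    [[20,-84,0],0],
    [[30,-126,0],0],
    [[40,-168,0],0],
    [[50,-210,0],0],
  ],
)

```text
time_s: 16.3
tool_pos: [0.4658, -0.0464, 0.1363]
tool_rot: [-180.0, 0.1, 15.3]
force: [0.9, 0.5, -0.6]
grip_width: 0.0478
grasp_force: 0.0
```

arm_command(
  series=[
    [[10,-40,0],0],
    [[20,-80,0],0],
    [[23,-97,0],0],
    [[23,-97,0],0],
    [[23,-97,0],0],
  ],
)

```text
time_s: 16.8
tool_pos: [0.4627, 0.0507, 0.1366]
tool_rot: [180.0, 0.1, 15.4]
force: [0.3, -0.2, -1.1]
grip_width: 0.0475
grasp_force: 0.0
```

Run:
```python
from h import *
im,d=look('top','t5'); P=world('top',d)
find(im,'rubber_tray')
m=P[164:202,338:366].reshape(-1,3); q=m[m[:,2]>.0125]; print(len(q),np.median(q,0))
im2,d2=look('side','s5')
a=cv2.resize(im[150:220,200:370],(680,280),interpolation=cv2.INTER_CUBIC);b=cv2.resize(im2[150:330,190:360],None,fx=1.7,fy=1.7,interpolation=cv2.INTER_CUBIC)
c=np.zeros((600,680,3),np.uint8);c[:280]=a;c[285:285+b.shape[0],:b.shape[1]]=b
cv2.imwrite('pics/t5c.png',c); print(env.get_obs()['tool_pos'],env.get_obs()['tool_rot'])
```

```text
rubber_tray mean [ 475.9 -263.7] rect [ 476.6 -264. ] [58.7 88.6] long axis deg from x -12.8
183 [ 0.4760843  -0.26235278  0.01758833]
[0.46299321 0.04973282 0.13689251] [1.79989357e+02 6.68025785e-02 1.53226534e+01]
```

View pics/t5c.png

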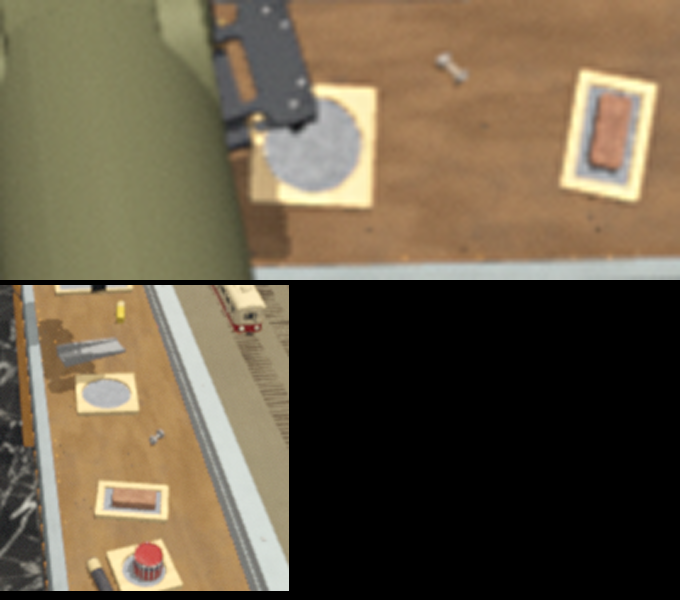

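arm_command(
  series=[
    [[1,0,30],0],
    [[1,0,65],0],
    [[1,0,95],0],
    [[1,0,115],0],
    [[1,0,121],0],
  ],
  grip=-0.3,
)

```text
time_s: 17.4
tool_pos: [0.4622, 0.05, 0.014]
tool_rot: [-179.9, 0.3, 15.3]
force: [0.4, 0.3, -0.4]
grip_width: 0.0564
grasp_force: 0.0
```

arm_command(
  series=[
    [[0,0,1],0],
    [[0,0,2],0],
    [[0,0,3],0],
    [[0,0,3],0],
    [[0,0,3],0],
  ],
)

```text
time_s: 17.9
tool_pos: [0.4646, 0.0517, 0.0141]
tool_rot: [180.0, -0.1, 15.5]
force: [-0.1, 0.7, -0.7]
grip_width: 0.0567
grasp_force: 0.0
```

arm_command(
  series=[
    [[0,0,0],0],
    [[0,0,0],0],
    [[0,0,0],0],
    [[0,0,0],0],
    [[0,0,0],0],
  ],
  grip=1,
  grip_force=15,
)

```text
time_s: 18.4
tool_pos: [0.4641, 0.0518, 0.0135]
tool_rot: [180.0, 0.0, 15.5]
force: [-1.1, -0.0, 1.2]
grip_width: 0.0339
grasp_force: 15.0
```

arm_command(
  series=[
    [[0,0,0],0],
    [[0,0,0],0],
    [[0,0,0],0],
    [[0,0,0],0],
    [[0,0,0],0],
  ],
)

```text
time_s: 18.9
tool_pos: [0.4642, 0.0518, 0.0135]
tool_rot: [180.0, -0.0, 15.5]
force: [-0.6, -0.8, 1.1]
grip_width: 0.0335
grasp_force: 15.0
```

arm_command(
  series=[
    [[0,0,-20],0],
    [[0,0,-45],0],
    [[0,0,-65],0],
    [[0,0,-70],0],
    [[0,0,-70],0],
  ],
)

```text
time_s: 19.4
tool_pos: [0.4646, 0.0517, 0.0839]
tool_rot: [179.9, -0.1, 15.5]
force: [0.3, 0.3, -0.5]
grip_width: 0.0338
grasp_force: 15.0
```

arm_command(
  series=[
    [[18,-40,0],0],
    [[36,-81,0],0],
    [[53,-122,0],0],
    [[70,-160,0],0],
    [[85,-194,0],0],
  ],
)

```text
time_s: 19.9
tool_pos: [0.4932, 0.2632, 0.0817]
tool_rot: [-180.0, 0.1, 15.6]
force: [0.6, -0.8, -0.5]
grip_width: 0.0334
grasp_force: 15.0
```

arm_command(
  series=[
    [[0,0,0],0.1],
    [[0,0,0],0.2],
    [[0,0,0],0.295],
    [[0,0,0],0.295],
    [[0,0,0],0.295],
  ],
)

```text
time_s: 20.4
tool_pos: [0.4935, 0.2612, 0.0823]
tool_rot: [180.0, 0.1, -1.2]
force: [0.7, 0.1, 0.0]
grip_width: 0.0338
grasp_force: 15.0
```

Run:
```python
from h import *
o=env.get_obs();print(o['tool_pos'],o['tool_rot'],o['grip_width'])
im,d=look('side','s6')
cv2.imwrite('pics/s6c.png',cv2.resize(im[100:210,180:310],None,fx=5,fy=5,interpolation=cv2.INTER_CUBIC))
```

```text
[0.49346294 0.26117912 0.08225993] [ 1.79960954e+02  1.01552688e-01 -1.24643212e+00] 0.03379481057632044
```

View pics/s6c.png

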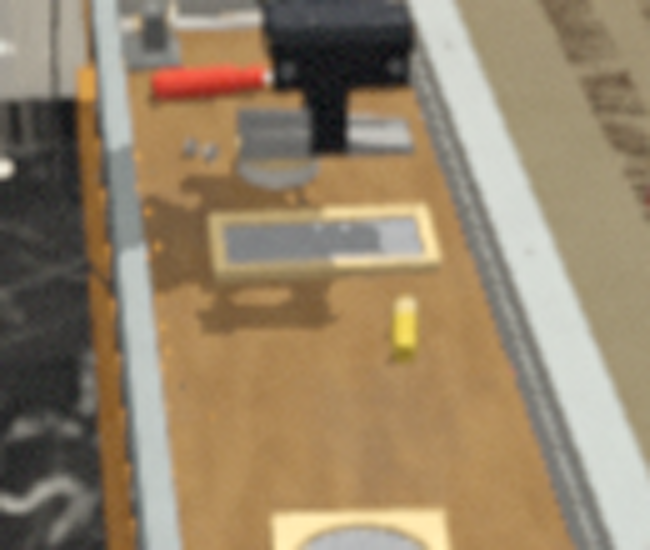

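arm_command(
  series=[
    [[1,0,18],0],
    [[1,0,36],0],
    [[1,0,50],0],
    [[1,0,57],0],
    [[1,0,60],0],
  ],
)

```text
time_s: 20.95
tool_pos: [0.4947, 0.2612, 0.0226]
tool_rot: [180.0, 0.1, -1.4]
force: [-0.3, 0.7, -0.2]
grip_width: 0.0337
grasp_force: 15.0
```

arm_command(
  series=[
    [[0,0,1],0],
    [[0,0,2],0],
    [[0,0,4],0],
    [[0,0,4],0],
    [[0,0,4],0],
  ],
)

```text
time_s: 21.45
tool_pos: [0.4953, 0.2615, 0.0197]
tool_rot: [180.0, -0.0, -1.4]
force: [1.0, -0.7, 0.7]
grip_width: 0.0339
grasp_force: 15.0
```

arm_command(
  series=[
    [[0,0,0],0],
    [[0,0,0],0],
    [[0,0,0],0],
    [[0,0,0],0],
    [[0,0,0],0],
  ],
  grip=-0.3,
)

```text
time_s: 21.95
tool_pos: [0.4952, 0.2614, 0.0195]
tool_rot: [180.0, -0.0, -1.4]
force: [0.1, -0.9, 0.7]
grip_width: 0.0556
grasp_force: 0.0
```

arm_command(
  series=[
    [[0,0,-30],0],
    [[0,0,-70],0],
    [[0,0,-100],0],
    [[0,0,-110],0],
    [[0,0,-110],0],
  ],
)

```text
time_s: 22.45
tool_pos: [0.4961, 0.2619, 0.1309]
tool_rot: [-180.0, -0.2, -1.4]
force: [0.3, 0.8, -0.2]
grip_width: 0.0568
grasp_force: 0.0
```

arm_command(
  series=[
    [[-8,-40,0],0],
    [[-15,-80,0],0],
    [[-15,-100,0],0],
    [[-15,-100,0],0],
    [[-15,-100,0],0],
  ],
  grip=-1,
)

```text
time_s: 22.95
tool_pos: [0.4816, 0.361, 0.1274]
tool_rot: [179.9, 0.2, -1.3]
force: [0.0, -0.9, -1.3]
grip_width: 0.0845
grasp_force: 0.0
```

Run:
```python
from h import *
o=env.get_obs();print(o['tool_pos'],o['tool_rot'],o['grip_width'])
im,d=look('top','t7');im2,d2=look('side','s7')
for n,dd in(('top',d),('side',d2)):
    P=world(n,dd).reshape(-1,3)
    for nm,x,y,r in(('ramp',494,262,60),('tin',477,362,35)):
        q=P[(abs(P[:,0]-x/1e3)<r/1e3)&(abs(P[:,1]-y/1e3)<.03)&(P[:,2]>.012)&(P[:,2]<.03)]
        if len(q):print(n,nm,len(q),q.mean(0).round(4),q.min(0).round(3),q.max(0).round(3))
a=cv2.resize(im[150:220,100:240],(700,300));b=cv2.resize(im2[100:210,180:310],None,fx=2.6,fy=2.6)
c=np.zeros((600,700,3),np.uint8);c[:300]=a;c[305:305+b.shape[0],:b.shape[1]]=b
cv2.imwrite('pics/t7c.png',c)
```

```text
[0.48158487 0.36101085 0.12737668] [ 1.79872813e+02  1.63120167e-01 -1.33009501e+00] 0.08448438596884053
top ramp 161 [0.4948 0.2629 0.016 ] [0.444 0.232 0.012] [0.546 0.292 0.026]
top tin 88 [0.4636 0.3588 0.0226] [0.451 0.339 0.012] [0.472 0.384 0.028]
side ramp 103 [0.4766 0.2609 0.0156] [0.446 0.241 0.012] [0.523 0.284 0.022]
side tin 145 [0.4756 0.3578 0.0196] [0.45  0.334 0.012] [0.502 0.391 0.024]
```

View pics/t7c.png

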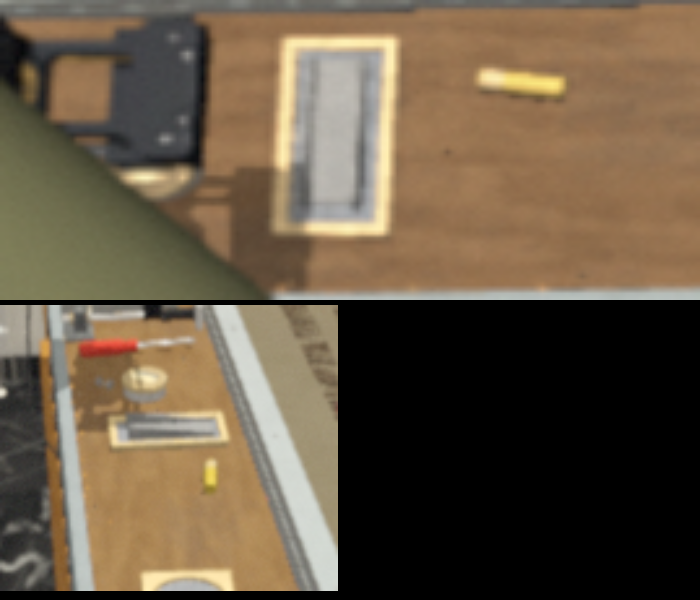

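arm_command(
  series=[
    [[-4,-1,30],0],
    [[-4,-1,60],0],
    [[-4,-1,88],0],
    [[-4,-1,105],0],
    [[-4,-1,110],0],
  ],
)

```text
time_s: 23.55
tool_pos: [0.478, 0.3606, 0.0172]
tool_rot: [179.8, 0.2, -1.5]
force: [0.7, 0.5, 0.9]
grip_width: 0.0873
grasp_force: 0.0
```

arm_command(
  series=[
    [[0,0,1],0],
    [[0,0,2],0],
    [[0,0,3],0],
    [[0,0,3],0],
    [[0,0,3],0],
  ],
)

```text
time_s: 24.05
tool_pos: [0.4789, 0.3631, 0.0171]
tool_rot: [-180.0, -0.1, -1.4]
force: [-0.4, 1.5, 0.1]
grip_width: 0.087
grasp_force: 0.0
```

arm_command(
  series=[
    [[0,0,0],0],
    [[0,0,0],0],
    [[0,0,0],0],
    [[0,0,0],0],
    [[0,0,0],0],
  ],
  grip=1,
  grip_force=20,
)

```text
time_s: 24.55
tool_pos: [0.4786, 0.3629, 0.0164]
tool_rot: [-180.0, -0.0, -1.4]
force: [0.6, 0.4, 0.4]
grip_width: 0.0548
grasp_force: 0.2
```

arm_command(
  series=[
    [[0,0,0],0],
    [[0,0,0],0],
    [[0,0,0],0],
    [[0,0,0],0],
    [[0,0,0],0],
  ],
)

```text
time_s: 25.05
tool_pos: [0.4786, 0.3629, 0.0164]
tool_rot: [180.0, 0.0, -1.4]
force: [-0.1, 0.8, -0.4]
grip_width: 0.0516
grasp_force: 20.0
```

arm_command(
  series=[
    [[0,0,-20],0],
    [[0,0,-45],0],
    [[0,0,-65],0],
    [[1,40,-65],0],
    [[1,80,-65],0],
  ],
)

```text
time_s: 25.55
tool_pos: [0.4775, 0.2834, 0.0822]
tool_rot: [-179.9, -0.1, -1.2]
force: [1.0, -1.8, -0.4]
grip_width: 0.052
grasp_force: 20.0
```

arm_command(
  series=[
    [[1,44,0],0],
    [[1,88,0],0],
    [[2,132,0],0],
    [[2,176,0],0],
    [[3,216,0],0],
  ],
)

```text
time_s: 26.05
tool_pos: [0.4749, 0.0644, 0.0815]
tool_rot: [179.9, -0.0, -1.4]
force: [1.5, 0.4, -0.2]
grip_width: 0.0515
grasp_force: 20.0
```

arm_command(
  series=[
    [[1,44,0],0],
    [[2,84,0],0],
    [[2,122,0],0],
    [[2,122,0],0],
    [[2,122,0],0],
  ],
)

```text
time_s: 26.55
tool_pos: [0.4742, -0.0559, 0.0814]
tool_rot: [-180.0, 0.0, -1.5]
force: [-0.2, 1.1, -0.4]
grip_width: 0.0519
grasp_force: 20.0
```

Run:
```python
from h import *
o=env.get_obs();print(o['tool_pos'],o['tool_rot'],o['grip_width'])
im,d=look('side','s8'); P=world('side',d)
q=P[(abs(P[...,1]+.055)<.045)&(P[...,2]>.05)&(P[...,2]<.095)&(abs(P[...,0]-.475)<.06)]
print(q.min(0),q.max(0),len(q))
cv2.imwrite('pics/s8c.png',cv2.resize(im[140:270,190:320],None,fx=4,fy=4,interpolation=cv2.INTER_CUBIC))
```

```text
[ 0.47420245 -0.05588555  0.08140761] [-1.79991631e+02  1.73960929e-02 -1.52868615e+00] 0.05190995672058719
[ 0.44558295 -0.09254445  0.0642794 ] [ 0.49820779 -0.05238483  0.09452761] 207
```

View pics/s8c.png

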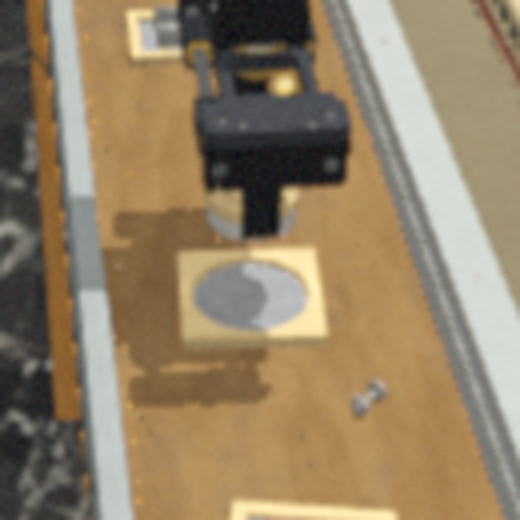

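arm_command(
  series=[
    [[4,0,18],0],
    [[4,0,36],0],
    [[4,0,48],0],
    [[4,0,55],0],
    [[4,0,58],0],
  ],
)

```text
time_s: 27.1
tool_pos: [0.4782, -0.0544, 0.0229]
tool_rot: [-180.0, 0.1, -1.3]
force: [0.8, 0.8, -1.4]
grip_width: 0.0518
grasp_force: 20.0
```

arm_command(
  series=[
    [[0,0,1],0],
    [[0,0,2],0],
    [[0,0,3],0],
    [[0,0,3],0],
    [[0,0,3],0],
  ],
)

```text
time_s: 27.6
tool_pos: [0.4786, -0.0554, 0.0208]
tool_rot: [180.0, -0.0, -1.4]
force: [0.5, -0.5, -1.2]
grip_width: 0.0519
grasp_force: 20.0
```

arm_command(
  series=[
    [[0,0,0],0],
    [[0,0,0],0],
    [[0,0,0],0],
    [[0,0,0],0],
    [[0,0,0],0],
  ],
  grip=-0.7,
)

```text
time_s: 28.1
tool_pos: [0.4785, -0.0553, 0.0205]
tool_rot: [180.0, -0.0, -1.4]
force: [0.9, 0.7, -0.2]
grip_width: 0.0734
grasp_force: 0.0
```

arm_command(
  series=[
    [[0,0,-30],0],
    [[0,0,-70],0],
    [[0,0,-110],0],
    [[0,-45,-120],0],
    [[0,-90,-120],0],
  ],
)

```text
time_s: 28.6
tool_pos: [0.4827, 0.0346, 0.1432]
tool_rot: [179.9, -0.3, -1.6]
force: [0.7, 0.9, -0.6]
grip_width: 0.0741
grasp_force: 0.0
```

arm_command(
  series=[
    [[0,-45,0],0],
    [[0,-90,0],0],
    [[0,-110,0],0],
    [[0,-110,0],0],
    [[0,-110,0],0],
  ],
)

```text
time_s: 29.1
tool_pos: [0.4832, 0.1443, 0.1403]
tool_rot: [180.0, 0.0, -1.3]
force: [0.7, 0.1, -0.3]
grip_width: 0.0741
grasp_force: 0.0
```

Run:
```python
from h import *
im,d=look('top','t9');im2,d2=look('side','s9'); P=world('top',d)
for k,b,zt in(('tin',B['tin_tray'],.024),('pot',B['pot_tray'],.031),('rubber',B['rubber_tray'],.016),('ramp',B['ramp_tray'],.021)):
    q=P[b[1]:b[3],b[0]:b[2]].reshape(-1,3); q=q[(q[:,2]>zt-.006)&(q[:,2]<.05)]
    print(k,len(q),np.median(q,0).round(4),'expect top',zt)
find(im,'cy');find(im,'cd')
a=cv2.resize(im[150:220,150:410],(780,210));b=cv2.resize(im2[100:384,180:340],(400,355))
c=np.zeros((570,780,3),np.uint8);c[:210]=a;c[212:567,:400]=b
cv2.imwrite('pics/t9c.png',c)
```

```text
tin 297 [ 0.4766 -0.0552  0.0263] expect top 0.024
pot 106 [ 0.4763 -0.3638  0.0324] expect top 0.031
rubber 289 [ 0.4783 -0.2625  0.0152] expect top 0.016
ramp 0 [nan nan nan] expect top 0.021
cy mean [527.3 156.4] rect [528.5 154.4] [31.2 57.4] long axis deg from x 88.7
cd mean [ 422.5 -370. ] rect [ 422.1 -369.5] [16.  55.7] long axis deg from x -74.4
  return _methods._mean(a, axis=axis, dtype=dtype,
  ret = um.true_divide(
```

View pics/t9c.png

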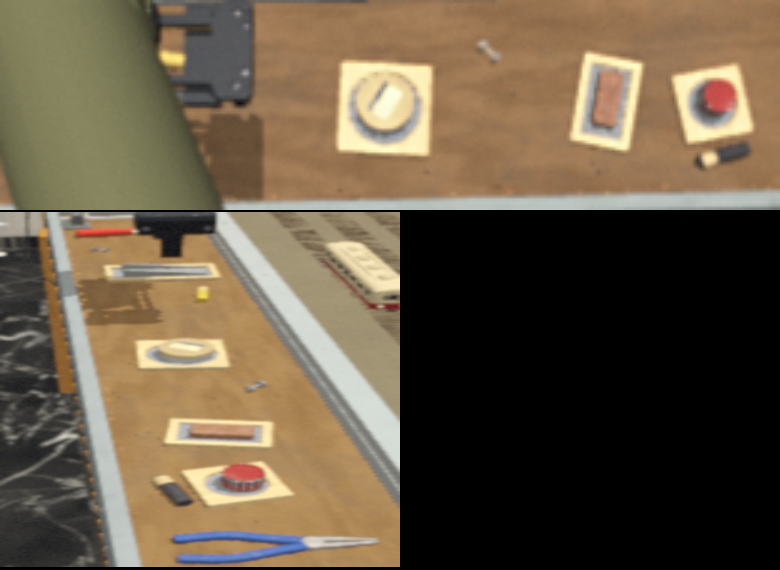

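All four pieces lie inside their recesses, and both batteries are where they started.

```bash
python3 -c "
from cell import env
print(env.sign_off())"
```

```text
the job is handed in; nothing more can be done
None
```

I put the ramp, rubber, tin and pot into their own trays and handed the job in at about 29 s of the 104 s. The last camera pictures showed all four inside their rims and both batteries where they started, but the hand-in returned no verdict.

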